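# Weigh a specimen jar on the lab balance

### The arm

A 6-joint arm with a two-finger parallel gripper is mounted at the origin on the work surface. World frame = base frame: x ahead of the robot, y to its left, z up, the work surface at z = 0. Lengths are in mm, angles in rad, forces in N, time in s.
With the tool pointing down it reaches from about 350 to 875 mm from the base axis. Payload 4.2 kg.
Tool frame: the origin (TCP) lies between the finger pads; the fingertips stand 11 mm ahead of it and the grasp point (between the pads) lies 8 mm behind it; z points along the fingers, y is the direction in which the jaws open and shut (so a half turn about z gives the same grasp; the last joint's range is limited). The gripper opens to 85 mm and grips with 20 to 120 N. Pads are 22 mm wide; open, the fingers measure 114 mm over their backs; the gripper's body (76 mm by 85 mm) begins 54 mm behind the grasp point. The pads swing forward as they close: fully open they stand 13 mm farther back than shut.
Start: joints at [1.369, 0.385, 0.008, 0, -1.194, -0.259], TCP at [277.882, 559.804, 242.312] pointing down, gripper open.
Joint ranges: [-3.14, 3.14], [-1.21, 2.06], [-1.07, 1.41], [-3.16, 2.05], [-2.99, -0.16], [-3.1, 3.1]. Speed limits (rad/s): [2.79, 2.79, 3.14, 3.14, 3.14, 3.14].

### API

Orientations are given as a unit quaternion [x, y, z, w].
In Python, from bench import * gives the robot as it stands.
- The arm moves only by the tool servo_tool, never from a script. Its argument "rows" is a list of rows, each a list of 7 numbers: the opening, from 0 (shut) to 1 (fully open), then the shift along the tool's x, y, z in cm, then the turn, a rotation vector about the tool's x, y, z in degrees. A call has 1 to 12 rows; each row shifts and turns the commanded pose from where the row before left it, along the tool's axes as they then stand; what a row does not reach is not made up. A row lasts 1/10 s, in which the tool goes at most 50 mm and 8.59 degrees, less where a joint would pass 70% of its speed; a pose out of reach is approached as far as the arm can. A call is refused whole if a number of a shift passes 5 or a number of a turn 8.59, either way. A call with a gripper value outside its range is refused whole. The fingers move at their own pace and stop on an object; the grip force is fixed at half the most. Time passes only in rows, so rows that do not move let the fingers close. It gives the time, the measured TCP pose, the force and the opening at its end, in the units of the state.
- read_state(): the state, without advancing time (a new reading comes with each control period).
- get_image(name): name is "scene" or "top" or "wrist"; returns a dict with "image" (420x560x3 uint8, red, green, blue), "mtx" (3x3 intrinsics, pixels), "extrinsics" (4x4, takes a point from camera to world coordinates). Camera axes: x right, y up, looking along -z (the intrinsics and any distortion apply to the point x, -y, -z); pixel columns grow to the right and rows downward; lengths in mm; the calibration is good to about 2 mm. A picture is of the moment at which its call begins. There is no depth.
- job_done(): hands the job in, once; it reports no verdict.
The state is a dict: "clock": time; "joints": joint angles; "joint_vel": joint speeds; "joint_efforts": joint torques, N m; "position": TCP position; "ee_rot": TCP orientation; "contact_force": force on the tool from outside, world axes, zero at the start; "wrist_torque": the same for the moment, N m; "gripper_width": finger opening in mm.
Only numpy, scipy, OpenCV 4.12 (cv2) and the standard library are available. Lean on these libraries where they do the work, as an engineer would, in place of code of your own. Each camera call takes 0.05 s, during which the arm holds its last target. There are 200 camera calls.

### The job

Weigh the specimen jar on the two-pan balance. First free the beam by pushing the small arrest lever all the way over, away from the robot; then stand the jar on one pan, and then stand weights from the sloping rack upright on the other pan until the beam comes to rest level, its pointer in the marked middle of the scale. Weights that are not needed stay in the rack (or go back there); leave the other things on the bench where they are.

Things in the scene. Friction and masses are not known exactly. Their poses are not given: they have to be found in the camera images.
- balance: White bench balance, housing 130 (x) x 340 (y) x 70 mm high, fixed to the bench. Origin: centre of its underside; x points away from the robot (front is -x), y along the beam to the left pan, z up. A scale plate (90 mm wide, top at z 145 mm) stands 27 to 33 mm behind the middle (x +27 to +33 mm), with the pointer on its far side.
- beam (a joint): Angle of the balance beam (rad), 0 = level, positive = left (+y) pan low. Sprung to centre: 0.0061 rad per 10 g of difference between the pans, wherever on the pan a load stands; stops at +-0.15 (about 245 g). Pans move 1.3 mm per 0.01 rad, staying horizontal; settles in 1 s. Locked near 0 until the lever is over. Marked middle (black patch): -0.03 to +0.03 (about 49 g).
- lever (a joint): Angle of the arrest lever (rad): 0 = locked, leaning 0.35 rad to the robot; 0.8 = fully over to the balance's +x and stopped there. The beam is free from about 0.6 on. It stays where it is left; about 1 N moves it. Hinge axis along the balance's y, at x -45, y 0, z 60 mm in the balance's frame.
- lever_tip (a point): Top end of the arrest lever (black grip 16 mm thick, on a 10 mm steel rod), 76 mm from its hinge axis; the rod comes out of the top of the housing (z 70 mm) in front of the scale plate.
- pan_left: Left (+y) pan: flat rectangular steel plate 190 (balance's x) x 100 (balance's y) x 4 mm, no rim, 130 mm to the side of the balance's middle. Origin: centre of its upper face, 98 mm above the bench when level; axes as the balance. It rises and falls by up to 20 mm.
- pan_right: Right (-y) pan, like the left one.
- jar: Closed round specimen jar, 58 mm in diameter, 115 mm high, white screw cap; filled, mass unknown, between 345 and 485 g. Origin: centre of its underside, z up.
- rack: Wooden weight rack, fixed to the bench, about 90 x 245 mm and 80 mm high, with three slots side by side along its y at -75, 0 and +75 mm. The slots' floor leans 0.6 rad (34 degrees) so that the weights' tops lean to the rack's +x, which faces away from the robot; a low wall on that side holds them below. Origin: centre of its underside on the bench.
- weight_large: Weight of 300 g: aluminium disc 50 mm in diameter and 56 mm thick, with a round black stem 22 mm in diameter on top, 100 mm high in all (so 44 mm of stem). Origin: centre of its underside; z along its axis to the stem. Starts leaning 0.6 rad to the rack's +x in any slot of the rack.
- weight_medium: Weight of 150 g: the same 50 mm diameter, stem and 100 mm total height, but the disc is 28 mm thick. Origin and axes likewise.
- weight_small: Weight of 75 g: the same 50 mm diameter, stem and 100 mm total height, but the disc is 14 mm thick. Origin and axes likewise.
- beaker: Bystander: open glass beaker, 72 mm in diameter, 90 mm high; origin under its centre.
- amber: Bystander: amber bottle, 64 mm in diameter, 140 mm high; origin under its centre.
- petri: Bystander: closed Petri dish, 84 mm in diameter, 18 mm high; origin under its centre.
- slidebox: Bystander: grey slide box 100 x 160 x 35 mm; origin under its centre.
- tipbox: Bystander: white pipette-tip box 90 x 125 x 70 mm; origin under its centre.
- mug: Bystander: white mug, 80 mm in diameter, 95 mm high; origin under its centre.
Mind the look-alikes: they are no part of the job. What is shaped like the weight_large but green or red is not meant.

How it is judged:
By the outcome, as a careful person would: the job done as asked, in the order asked, and still so for the second after the job is handed in, with the robot touching nothing.
It also fails if it takes over 72 s, if anything falls off the work surface, if the arm or the gripper's body presses on something with over 40 N, if the wrist force passes 120 N, or if a joint passes its speed limit or range.

## Working session

There is one attempt and no reset: what is moved stays moved. The work goes in short steps, Python scripts to look and compute and a tool call to move; the robot and the scene stay as the last step left them, time stands still between calls to the robot, and variables do not carry over. Pictures are saved under pics/ and viewed, about 8 in all and at most 12, crops included, and the job is handed in when it is done.

Besides the shell and the picture viewer there is one more tool, called after ">>>" by a JSON object that holds its "fn" and its "kwargs", one argument or row to a line. servo_tool: Moves the arm, as the interface text tells. Its arguments: {"type":"object","properties":{"rows":{"type":"array","items":{"type":"array","items":{"type":"number"}}}},"required":["rows"]}

```bash
ls; mkdir -p pics; python3 - <<'E'
from bench import *
import cv2,pickle
s=read_state();print(s)
for n in("scene","top"):
    d=get_image(n);pickle.dump(d,open(f"pics/{n}0.pkl","wb"))
    cv2.imwrite(f"pics/{n}0.png",cv2.resize(d["image"][:,:,::-1],(800,600),interpolation=cv2.INTER_CUBIC))
    print(n,d["mtx"],d["extrinsics"],d.keys())
E
```

```text
pics
{'clock': 0.0, 'joints': array([ 1.36859501e+00,  3.85542250e-01,  6.60745604e-03, -4.93473661e-04,
       -1.19398940e+00, -2.58599872e-01]), 'joint_vel': array([ 0.00040088, -0.00062932,  0.00040555,  0.00016752, -0.00039864,
       -0.00106236]), 'joint_efforts': array([ 8.98837834e-05, -3.92293131e+01,  1.88407570e+01,  4.18629974e+00,
       -4.60485695e-03, -1.95956915e-06]), 'position': array([277.64932439, 559.3108078 , 241.22382093]), 'ee_rot': array([ 9.73553621e-01, -2.28456040e-01, -1.99240762e-04,  1.06997614e-03]), 'contact_force': array([-1.02626351, -0.13611898,  0.39805478]), 'wrist_torque': array([ 0.00216519, -0.01145513,  0.04998384]), 'gripper_width': 85.08075237970081}
scene [[434.86464736   0.         282.74479782]
 [  0.         434.86464736 212.82824295]
 [  0.           0.           1.        ]] [[-2.37974478e-01 -7.67091790e-01  5.95767012e-01  1.42560640e+03]
 [ 9.71134124e-01 -1.77608422e-01  1.59228645e-01  1.79596881e+02]
 [-1.63297471e-02  6.16462029e-01  7.87215286e-01  1.30891387e+03]
 [ 0.00000000e+00  0.00000000e+00  0.00000000e+00  1.00000000e+00]] dict_keys(['image', 'mtx', 'extrinsics'])
top [[466.13114163   0.         274.78825515]
 [  0.         466.13114163 207.48348696]
 [  0.           0.           1.        ]] [[ 5.24281930e-03  9.80505859e-01 -1.96419890e-01  2.55412075e+02]
 [-9.99951964e-01  3.51383267e-03 -9.14995901e-03 -7.48933098e+01]
 [-8.28140179e-03  1.96458427e-01  9.80477182e-01  1.46406311e+03]
 [ 0.00000000e+00  0.00000000e+00  0.00000000e+00  1.00000000e+00]] dict_keys(['image', 'mtx', 'extrinsics'])
```

View pics/scene0.png

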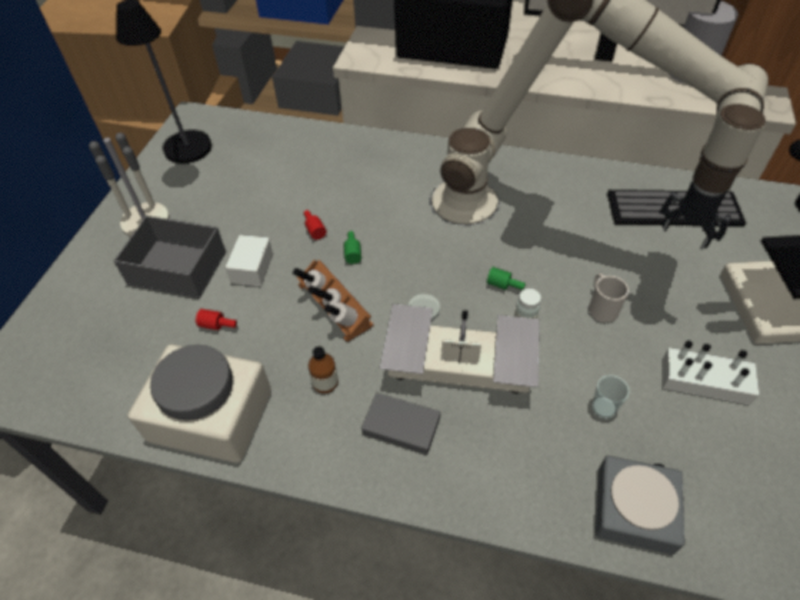

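View pics/top0.png

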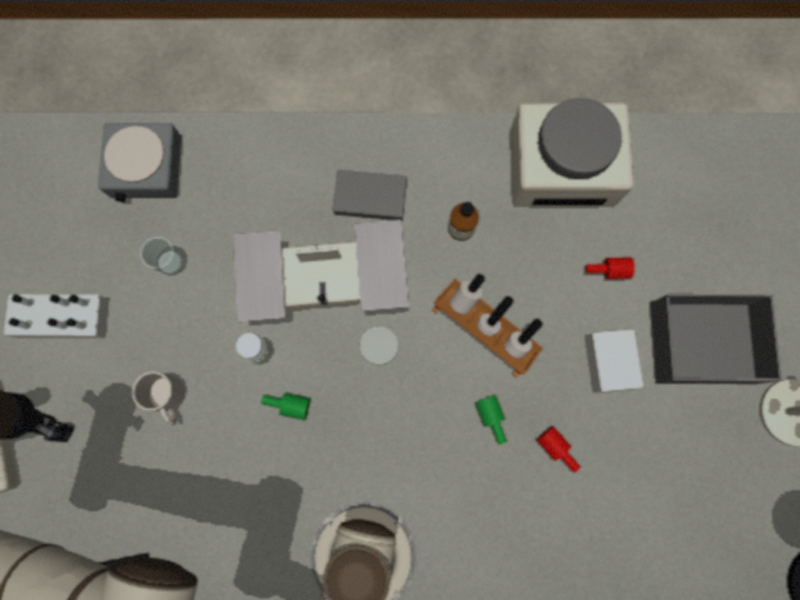

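The scene view (800x600) shows the balance around (460,345), the jar at (530,300), the rack at (335,300) and the lever at (463,322). In the top view the jar cap is at (248,345), the rack at (488,325) and the lever at (322,292). Next I'll measure these and zoom in on the rack.

```bash
cat > h.py <<'E'
import numpy as np,cv2,pickle
from scipy.spatial.transform import Rotation as R
def ray(d,u,v):
    K=d["mtx"];E=d["extrinsics"]
    c=np.array([(u-K[0,2])/K[0,0],-(v-K[1,2])/K[1,1],-1.])
    r=E[:3,:3]@c
    return E[:3,3],r/np.linalg.norm(r)
def plane(d,u,v,z):
    o,r=ray(d,u,v);return o+r*(z-o[2])/r[2]
def tri(rays):
    A=np.zeros((3,3));b=np.zeros(3)
    for o,r in rays:
        P=np.eye(3)-np.outer(r,r);A+=P;b+=P@o
    p=np.linalg.solve(A,b)
    return p,[np.linalg.norm((np.eye(3)-np.outer(r,r))@(p-o)) for o,r in rays]
def proj(d,p):
    E=d["extrinsics"];c=E[:3,:3].T@(np.asarray(p,float)-E[:3,3]);K=d["mtx"]
    return np.array([K[0,2]+K[0,0]*c[0]/-c[2],K[1,2]+K[1,1]*-c[1]/-c[2]])
def blobs(m,amin=30):
    n,l,s,c=cv2.connectedComponentsWithStats(m.astype(np.uint8))
    return [(s[i],c[i],l==i) for i in range(1,n) if s[i][4]>=amin]
E
python3 - <<'E'
from h import *
T=pickle.load(open("pics/top0.pkl","rb"));S=pickle.load(open("pics/scene0.pkl","rb"))
im=T["image"];hsv=cv2.cvtColor(im,cv2.COLOR_RGB2HSV)
def show(n,m,z,amin=40,box=None):
    for s,c,l in blobs(m,amin):
        r=cv2.minAreaRect(np.argwhere(l)[:,::-1].astype(np.float32))
        print(n,s[:5],"c",plane(T,*c,z)[:2].round(1),"rect c",plane(T,*r[0],z)[:2].round(1),"corners",[plane(T,*p,z)[:2].round(0).tolist() for p in cv2.boxPoints(r)])
reg=np.zeros(im.shape[:2],bool);reg[140:270,155:390]=1
print(im[185,182],im[185,268],im[190,240],im[242,173],im[230,345],im[200,230])
show("rack",reg&(hsv[...,1]>110)&(hsv[...,0]<18)&(hsv[...,2]>70),40,150)
g=im.astype(int)
pan=reg&(g[...,0]-g[...,1]>4)&(g[...,2]>110)&(hsv[...,1]<50)
show("pan",pan,98,400)
black=reg&(hsv[...,2]<45)
show("black",black,100,15)
white=reg&(g.min(2)>170)
show("white",white,115,20)
a=cv2.resize(im[150:270,155:385,::-1],None,fx=3.45,fy=3.45,interpolation=cv2.INTER_CUBIC)
cv2.imwrite("pics/topcrop.png",a)
E
```

```text
[155 151 151] [160 156 155] [184 190 176] [184 189 192] [160 154 149] [183 188 177]
rack [316 143  19  19 222] c [ 715.9 -217.9] rect c [ 721.7 -220.8] corners [[752.0, -192.0], [752.0, -250.0], [692.0, -249.0], [692.0, -192.0]]
rack [ 303  196   76   68 1068] c [ 469.6 -264.1] rect c [ 472.2 -264.2] corners [[517.0, -142.0], [584.0, -194.0], [428.0, -385.0], [364.0, -332.0]]
black [373 140  17   4  54] c [ 737.2 -387.9] rect c [ 736.1 -386.7] corners [[741.0, -362.0], [741.0, -411.0], [731.0, -411.0], [731.0, -362.0]]
black [323 142   8   9  59] c [ 720.4 -219.4] rect c [ 721.3 -219.5] corners [[734.0, -209.0], [734.0, -230.0], [709.0, -230.0], [708.0, -209.0]]
black [329 193   9  11  59] c [ 558.7 -236.4] rect c [ 559.  -236.8] corners [[548.0, -220.0], [579.0, -241.0], [570.0, -253.0], [539.0, -232.0]]
black [342 208  16  19 116] c [ 500.5 -284.8] rect c [ 500.2 -284.6] corners [[479.0, -257.0], [532.0, -300.0], [521.0, -312.0], [469.0, -269.0]]
black [364 224  15  16 108] c [ 458.  -345.6] rect c [ 458.2 -345.6] corners [[444.0, -319.0], [484.0, -361.0], [472.0, -372.0], [432.0, -331.0]]
white [ 199  171   52   41 1385] c [567.5  86.1] rect c [575.2  87.4] corners [[626.0, 168.0], [639.0, 19.0], [525.0, 8.0], [512.0, 155.0]]
white [166 233  16  17 209] c [424.1 232.7] rect c [425.  232.5] corners [[448.0, 256.0], [449.0, 212.0], [402.0, 210.0], [402.0, 253.0]]
```

View pics/topcrop.png

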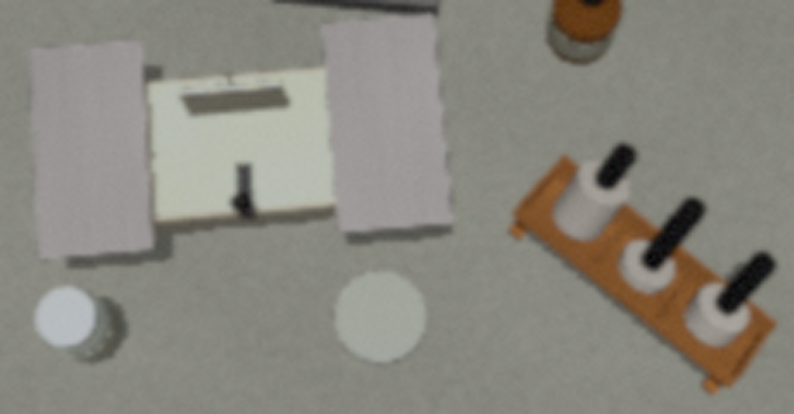

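The crop shows left pan corners at (32,48), (142,42), (153,248) and (40,257), and right pan corners at (322,26), (436,15), (450,226) and (340,234). The lever grip is at (242,203). From the disc sizes, the large weight is in the slot nearest the balance, the small is in the middle and the medium is at the lower right.

```bash
python3 - <<'E'
from h import *
T=pickle.load(open("pics/top0.pkl","rb"));S=pickle.load(open("pics/scene0.pkl","rb"))
cr=lambda x,y:((x+.5)/3.45-.5+155,(y+.5)/3.45-.5+150)
L=np.array([plane(T,*cr(*p),98)[:2] for p in[(32,48),(142,42),(153,248),(40,257)]])
Rr=np.array([plane(T,*cr(*p),98)[:2] for p in[(322,26),(436,15),(450,226),(340,234)]])
cl,crr=L.mean(0),Rr.mean(0);print("L",cl,"R",crr,"dist",np.linalg.norm(cl-crr))
print("sizes",[np.linalg.norm(q[i]-q[(i+1)%4]).round(0) for q in(L,Rr) for i in range(4)])
y=(cl-crr)/np.linalg.norm(cl-crr);yaw=np.arctan2(-y[0],y[1]);x=np.array([y[1],-y[0]])
e=[q[0]+q[1]-q[2]-q[3] for q in(L,Rr)];print("yaw",yaw,[np.arctan2(v[1],v[0]) for v in e])
c=(cl+crr)/2;print("centre",c)
for a in(0,.8):
    t=a-.35;p=c+x*(-45+76*np.sin(t));print("lever tip",a,p,60+76*np.cos(t))
print("lever seen",plane(T,*cr(242,203),128))
# check lever in scene
print("scene lever px(800)",proj(S,[*(c+x*-71),131])*800/560,"jar",proj(S,[425,232.5,115])*800/560)
# stems
hs=cv2.cvtColor(S["image"],cv2.COLOR_RGB2HSV)
m=np.zeros(hs.shape[:2],bool);m[180:240,195:260]=1;m&=hs[...,2]<50
for s,cc,l in blobs(m,15): print("S",s,cc.round(1))
a=cv2.resize(S["image"][175:245,190:390,::-1],None,fx=4,fy=4,interpolation=cv2.INTER_CUBIC);cv2.imwrite("pics/scrop.png",a)
E
```

```text
L [574.52428299 220.08013899] R [596.50551042 -37.66193535] dist 258.67769761681853
sizes [np.float64(97.0), np.float64(186.0), np.float64(98.0), np.float64(188.0), np.float64(102.0), np.float64(191.0), np.float64(95.0), np.float64(188.0)]
yaw 0.08507794704783511 [np.float64(0.08925978860996495), np.float64(0.08258598893480684)]
centre [585.51489671  91.20910182]
lever tip 0 [514.71168437  85.17073375] 131.3923261764008
lever tip 0.8 [573.61547311  90.19427358] 128.43397977880346
lever seen [519.55388891  83.79614025 128.        ]
scene lever px(800) [464.287493   308.50643462] jar [529.58211326 295.02895642]
S [206 189  13   8  51] [212.1 192.3]
S [216 201  16   9  71] [223.5 204.9]
S [227 214  10   6  38] [231.7 216.6]
```

View pics/scrop.png

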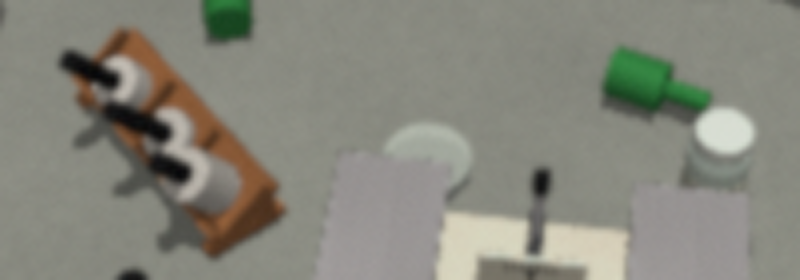

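The scene crop shows stem ends at about (70,62) for the medium, (113,112) for the small and (160,164) for the large. The lever and jar are where I predicted. I'll triangulate the stems from both views.

```bash
python3 - <<'E'
from h import *
T=pickle.load(open("pics/top0.pkl","rb"));S=pickle.load(open("pics/scene0.pkl","rb"))
ct=lambda x,y:((x+.5)/3.45-.5+155,(y+.5)/3.45-.5+150)
cs=lambda x,y:((x+.5)/4-.5+190,(y+.5)/4-.5+175)
tp={"large":((624,153),(160,164)),"small":((692,208),(113,112)),"medium":((764,263),(70,62))}
Y=np.array([.627,.779,0])
P={}
for k,(a,b) in tp.items():
    P[k],e=tri([ray(T,*ct(*a)),ray(S,*cs(*b))]);print(k,"tip",P[k].round(1),"err",np.round(e,1))
# axis from black-blob PCA lines in both views -> plane intersection
def line(d,box,n):
    v=cv2.cvtColor(d["image"],cv2.COLOR_RGB2HSV)[...,2];m=np.zeros(v.shape,bool);m[box[0]:box[1],box[2]:box[3]]=1;m&=v<60
    o=[]
    for s,c,l in blobs(m,20):
        q=cv2.fitLine(np.argwhere(l)[:,::-1].astype(np.float32),cv2.DIST_L2,0,.01,.01).ravel();o.append((q[2:],q[:2]))
    return o
def pn(d,c,v):
    a=ray(d,*(c-5*v))[1];b=ray(d,*(c+5*v))[1];n=np.cross(a,b);n/=np.linalg.norm(n);return n,d["extrinsics"][:3,3]
a=sorted(line(T,(188,245,325,385),0),key=lambda t:t[0][0]);b=sorted(line(S,(180,225,200,245),0),key=lambda t:-t[0][0])
print(len(a),len(b))
for k,t,s in zip(("large","small","medium"),a,b):
    n1,o1=pn(T,*t);n2,o2=pn(S,*s);dr=np.cross(n1,n2);dr/=np.linalg.norm(dr);dr*=np.sign(dr[2])
    p=np.linalg.lstsq(np.array([n1,n2,[0,0,1]]),np.array([n1@o1,n2@o2,110.]),rcond=None)[0]
    print(k,"axis dir",dr.round(3),"tilt",np.arccos(dr[2]).round(3),"at z110",p.round(1))
d=P["large"]-P["medium"];print("tip spacing",np.linalg.norm(d),"rack yaw",np.arctan2(d[1],d[0])-np.pi/2,P["large"]+P["medium"]-2*P["small"])
E
```

```text
large tip [ 569.1 -242.8  105.6] err [0.5 0.5]
small tip [ 521.4 -301.6  104.5] err [0.7 0.7]
medium tip [ 473.6 -360.9  104.2] err [0.1 0.1]
3 3
large axis dir [ 0.457 -0.389  0.8  ] tilt 0.644 at z110 [ 572.6 -247.5  110. ]
small axis dir [ 0.448 -0.36   0.818] tilt 0.612 at z110 [ 524.2 -304.3  110. ]
medium axis dir [ 0.412 -0.351  0.841] tilt 0.572 at z110 [ 475.2 -361.7  110. ]
tip spacing 151.87474603944295 rack yaw -0.6805249478900196 [-0.09112679 -0.43934056  0.86838656]
```

>>> {"fn": "servo_tool", "kwargs": {
  "rows": [
    [0, 0, 0, 0, 0, 0, -7],
    [0, 0, 0, 0, 0, 0, -7],
    [0, 0, 0, 0, 0, 0, -7],
    [0, 0, 0, 0, 0, 0, -7],
    [0, 0, 0, 0, 0, 0, -3]
  ]
}}

```text
clock: 0.6
position: [277.7, 559.5, 241.6]
ee_rot: [0.999, 0.042, -0.0, 0.001]
contact_force: [0.2, 0.1, -0.5]
gripper_width: 12.1
```

>>> {"fn": "servo_tool", "kwargs": {
  "rows": [
    [0, 1.2, 4.1, 0, 0, 0, 0],
    [0, 1.2, 4.1, 0, 0, 0, 0],
    [0, 1.2, 4.1, 0, 0, 0, 0],
    [0, 1.2, 4.1, 0, 0, 0, 0],
    [0, 1.2, 4.1, 0, 0, 0, 0],
    [0, 1.2, 4.1, 0, 0, 0, 0],
    [0, 1.2, 4.1, 0, 0, 0, 0],
    [0, 1.2, 4.1, 0, 0, 0, 0],
    [0, 1.2, 4.1, 0, 0, 0, 0],
    [0, 1.2, 4.1, 0, 0, 0, 0],
    [0, 1.2, 4.1, 0, 0, 0, 0],
    [0, 1, 4.1, 0, 0, 0, 0]
  ]
}}

```text
clock: 1.8
position: [459.0, 79.0, 242.2]
ee_rot: [0.999, 0.04, -0.0, -0.0]
contact_force: [-0.0, 0.7, -0.1]
gripper_width: -0.3
```

>>> {"fn": "servo_tool", "kwargs": {
  "rows": [
    [0, 0, 0, 3, 0, 0, 0],
    [0, 0, 0, 3, 0, 0, 0],
    [0, 0, 0, 3, 0, 0, 0],
    [0, 0, 0, 3, 0, 0, 0],
    [0, 0, 0, 0.5, 0, 0, 0],
    [0, 0, 0, 0, 0, 0, 0]
  ]
}}

```text
clock: 2.4
position: [458.6, 80.5, 116.8]
ee_rot: [0.999, 0.04, -0.001, 0.001]
contact_force: [0.7, -0.0, 1.4]
gripper_width: 0.1
```

>>> {"fn": "servo_tool", "kwargs": {
  "rows": [
    [0, 1.5, 0, 0, 0, 0, 0],
    [0, 1.5, 0, 0, 0, 0, 0],
    [0, 1, 0, 0, 0, 0, 0],
    [0, 1, 0, 0, 0, 0, 0],
    [0, 1, 0, 0, 0, 0, 0],
    [0, 1, 0, 0, 0, 0, 0],
    [0, 0.5, 0, 0, 0, 0, 0],
    [0, 0.5, 0, 0, 0, 0, 0]
  ]
}}

```text
clock: 3.2
position: [538.8, 87.2, 117.2]
ee_rot: [0.999, 0.04, -0.0, 0.0]
contact_force: [-1.1, 0.3, 0.8]
gripper_width: -0.4
```

>>> {"fn": "servo_tool", "kwargs": {
  "rows": [
    [0, 0.3, 0, 0, 0, 0, 0],
    [0, 0.2, 0, 0, 0, 0, 0],
    [0, 0, 0, 0, 0, 0, 0]
  ]
}}

```text
clock: 3.5
position: [543.5, 87.5, 117.0]
ee_rot: [0.999, 0.04, -0.0, 0.0]
contact_force: [-0.6, -0.3, -0.7]
gripper_width: 0.4
```

>>> {"fn": "servo_tool", "kwargs": {
  "rows": [
    [0, 0.3, 0, 0, 0, 0, 0],
    [0, 0.2, 0, 0, 0, 0, 0],
    [0, 0.2, 0, 0, 0, 0, 0],
    [0, 0, 0, 0, 0, 0, 0]
  ]
}}

```text
clock: 3.9
position: [550.6, 88.1, 117.2]
ee_rot: [0.999, 0.04, -0.0, 0.0]
contact_force: [-1.1, 0.6, -1.3]
gripper_width: -0.1
```

>>> {"fn": "servo_tool", "kwargs": {
  "rows": [
    [0, 0.2, 0, 0, 0, 0, 0],
    [0, 0.2, 0, 0, 0, 0, 0],
    [0, 0.2, 0, 0, 0, 0, 0],
    [0, 0, 0, 0, 0, 0, 0]
  ]
}}

```text
clock: 4.3
position: [552.2, 87.8, 116.6]
ee_rot: [0.999, 0.04, -0.005, 0.001]
contact_force: [-12.8, 1.7, 5.5]
gripper_width: 0.2
```

```bash
python3 - <<'E'
from h import *
from bench import *
S=get_image("scene");T=get_image("top")
a=cv2.resize(S["image"][150:290,250:400,::-1],(560,523),interpolation=cv2.INTER_CUBIC)
cv2.imwrite("pics/lever.png",a);print(read_state()["contact_force"])
E
```

```text
[-11.26994533   1.0919198    5.95550653]
```

View pics/lever.png

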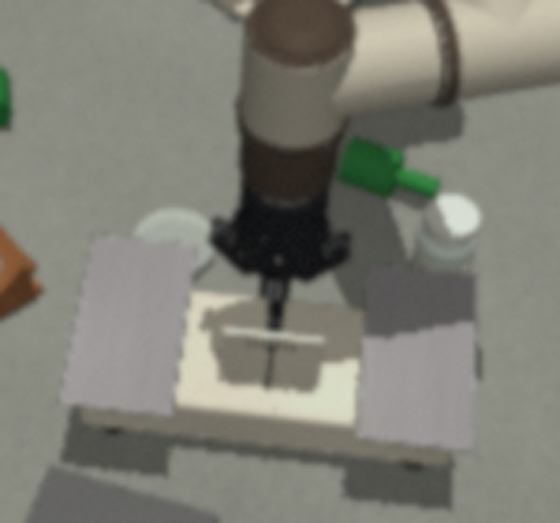

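The lever stands against its stop: the force rose to about 12 N, and the view shows the gripper at (275,290) holding the grip near the scale plate. Next I'll back off and go to the jar.

>>> {"fn": "servo_tool", "kwargs": {
  "rows": [
    [0, -2.5, 0, 0, 0, 0, 0],
    [0, -2.5, 0, 0, 0, 0, 0],
    [0, 0, 0, -3, 0, 0, 0],
    [0.5, 0, 0, -4, 0, 0, 0],
    [1, 0, 0, -3, 0, 0, 0],
    [1, -1.7, -3.8, 0, 0, 0, 0],
    [1, -1.7, -3.9, 0, 0, 0, 0],
    [1, -1.7, -3.9, 0, 0, 0, 0],
    [1, -1.8, -3.9, 0, 0, 0, 0],
    [1, 0, 0, 0, 0, 0, 0],
    [1, 0, 0, 0, 0, 0, 0]
  ]
}}

```text
clock: 5.5
position: [425.7, 234.9, 218.0]
ee_rot: [0.999, 0.041, 0.001, -0.001]
contact_force: [-0.5, -0.6, -1.1]
gripper_width: 85.7
```

```bash
python3 - <<'E'
from h import *
from bench import *
T=get_image("top");S=get_image("scene");W=get_image("wrist")
s=read_state();print(s["position"],s["joints"])
cv2.imwrite("pics/w1.png",np.hstack([cv2.resize(W["image"][:,:,::-1],(400,300)),cv2.resize(T["image"][140:260,150:310,::-1],(400,300),interpolation=cv2.INTER_CUBIC)]))
w=(W["image"].min(2)>170)
for st,c,l in blobs(w,200): print(st,plane(W,*c,115).round(1))
print("pred jar",proj(W,[425,232.5,115]))
E
```

```text
[426.12762782 233.08789053 217.51874478] [ 8.35924014e-01  1.68141553e-01 -3.62183987e-01  2.72665292e-04
 -1.03968182e+00  8.13821122e-01]
[ 388    0  103   76 7055] [541.9 148.6 115. ]
[ 504    5   56   69 2846] [542.2  91.3 115. ]
pred jar [274.22204825 219.07335489]
```

View pics/w1.png

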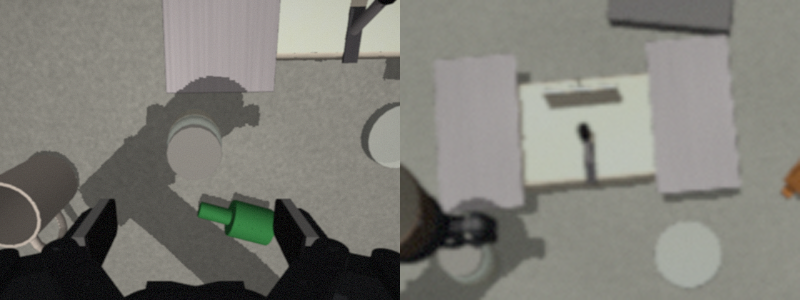

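The lever now points away from the robot. The cap centre in the full wrist image is at about (270,214), against a prediction of (274,219).

```bash
python3 - <<'E'
from h import *
from bench import *
W=get_image("wrist")
print(plane(W,270,214,115),"green tip",plane(W,198*1.4,210*1.4,25))
E
```

```text
[428.32220266 235.13763266 115.        ] green tip [320.25167684 220.33165024  25.        ]
```

>>> {"fn": "servo_tool", "kwargs": {
  "rows": [
    [1, 0, 0, 3, 0, 0, 0],
    [1, 0, 0, 3, 0, 0, 0],
    [1, 0, 0, 3, 0, 0, 0],
    [1, 0, 0, 1, 0, 0, 0]
  ]
}}

```text
clock: 6.1
position: [424.7, 231.4, 114.7]
ee_rot: [0.999, 0.039, -0.002, 0.002]
contact_force: [-0.3, -0.4, -0.3]
gripper_width: 85.6
```

>>> {"fn": "servo_tool", "kwargs": {
  "rows": [
    [1, 0.2, -0.1, 2, 0, 0, 0],
    [1, 0, 0, 2, 0, 0, 0],
    [1, 0, 0, 0, 0, 0, 0],
    [0, 0, 0, 0, 0, 0, 0],
    [0, 0, 0, 0, 0, 0, 0],
    [0, 0, 0, 0, 0, 0, 0],
    [0, 0, 0, 0, 0, 0, 0],
    [0, 0, 0, 0, 0, 0, 0]
  ]
}}

```text
clock: 6.9
position: [428.4, 235.2, 79.3]
ee_rot: [0.999, 0.04, 0.001, -0.001]
contact_force: [0.4, -2.7, 5.6]
gripper_width: 55.2
```

>>> {"fn": "servo_tool", "kwargs": {
  "rows": [
    [0, 0, 0, -2, 0, 0, 0],
    [0, 0, 0, -3, 0, 0, 0],
    [0, 0, 0, -4, 0, 0, 0],
    [0, 0, 0, -3, 0, 0, 0],
    [0, 0, 0, -1.5, 0, 0, 0],
    [0, 0, 0, 0, 0, 0, 0],
    [0, 0, 0, 0, 0, 0, 0]
  ]
}}

```text
clock: 7.6
position: [426.4, 234.2, 211.4]
ee_rot: [0.999, 0.04, -0.001, 0.0]
contact_force: [-0.4, -0.3, -4.4]
gripper_width: 55.5
```

>>> {"fn": "servo_tool", "kwargs": {
  "rows": [
    [0, 1.6, 0.3, 0, 0, 0, 0],
    [0, 2.6, 0.5, 0, 0, 0, 0],
    [0, 3.2, 0.6, 0, 0, 0, 0],
    [0, 3.2, 0.6, 0, 0, 0, 0],
    [0, 2.6, 0.4, 0, 0, 0, 0],
    [0, 1.4, 0.2, 0, 0, 0, 0],
    [0, 0, 0, 0, 0, 0, 0],
    [0, 0, 0, 0, 0, 0, 0],
    [0, 0, 0, 0, 0, 0, 0]
  ]
}}

```text
clock: 8.5
position: [574.3, 220.2, 211.2]
ee_rot: [0.999, 0.04, -0.001, 0.001]
contact_force: [0.1, -0.2, -3.7]
gripper_width: 55.5
```

```bash
python3 - <<'E'
from h import *
from bench import *
import time
f=[]
for i in range(8):
    if i<2: T=get_image(["top","scene"][i]); 
    f.append(read_state()["contact_force"])
print(np.array(f).round(2)); print(read_state()["position"])
E
```

```text
[[-0.4   0.19 -5.31]
 [-0.    0.75 -4.61]
 [-0.    0.75 -4.61]
 [-0.    0.75 -4.61]
 [-0.    0.75 -4.61]
 [-0.    0.75 -4.61]
 [-0.    0.75 -4.61]
 [-0.    0.75 -4.61]]
[574.39803813 220.56433268 212.10226228]
```

>>> {"fn": "servo_tool", "kwargs": {
  "rows": [
    [0, 0, 0, 1.5, 0, 0, 0],
    [0, 0, 0, 1.5, 0, 0, 0],
    [0, 0, 0, 0.7, 0, 0, 0],
    [0, 0, 0, 0.5, 0, 0, 0],
    [0, 0, 0, 0.5, 0, 0, 0],
    [0, 0, 0, 0, 0, 0, 0]
  ]
}}

```text
clock: 9.2
position: [574.9, 220.6, 165.3]
ee_rot: [0.999, 0.04, -0.0, -0.0]
contact_force: [-1.9, -0.4, -3.1]
gripper_width: 54.9
```

>>> {"fn": "servo_tool", "kwargs": {
  "rows": [
    [0, 0, 0, 0.3, 0, 0, 0],
    [0, 0, 0, 0.3, 0, 0, 0],
    [0, 0, 0, 0.2, 0, 0, 0],
    [0, 0, 0, 0, 0, 0, 0]
  ]
}}

```text
clock: 9.6
position: [575.4, 220.7, 157.7]
ee_rot: [0.999, 0.04, 0.0, -0.0]
contact_force: [-1.0, -0.8, -0.5]
gripper_width: 55.2
```

>>> {"fn": "servo_tool", "kwargs": {
  "rows": [
    [0, 0, 0, 0.1, 0, 0, 0],
    [0, 0, 0, 0, 0, 0, 0],
    [0.75, 0, 0, 0, 0, 0, 0],
    [0.85, 0, 0, 0, 0, 0, 0],
    [0.95, 0, 0, 0, 0, 0, 0],
    [1, 0, 0, 0, 0, 0, 0],
    [1, 0, 0, 0, 0, 0, 0]
  ]
}}

```text
clock: 10.3
position: [575.2, 220.5, 156.3]
ee_rot: [0.999, 0.04, 0.0, 0.0]
contact_force: [0.1, -0.3, 0.5]
gripper_width: 85.2
```

>>> {"fn": "servo_tool", "kwargs": {
  "rows": [
    [1, 0, 0, -2, 0, 0, 0],
    [1, 0, 0, -3, 0, 0, 0],
    [1, 0, 0, -4, 0, 0, 0],
    [1, 0, 0, -2, 0, 0, 0],
    [1, 0, 0, -1, 0, 0, 0],
    [1, 0, 0, 0, 0, 0, 0]
  ]
}}

```text
clock: 10.9
position: [575.4, 220.7, 277.5]
ee_rot: [0.999, 0.04, 0.001, -0.001]
contact_force: [-0.4, -0.9, -0.2]
gripper_width: 85.4
```

>>> {"fn": "servo_tool", "kwargs": {
  "rows": [
    [1, -0.2, 4.4, 0, 0, 0, 0],
    [0.8, -0.2, 4.4, 0, 0, 0, 0],
    [0.6, -0.2, 4.4, 0, 0, 0, 0],
    [0.5, -0.2, 4.4, 0, 0, 0, 0],
    [0.5, -0.2, 4.4, 0, 0, 0, 0],
    [0.5, -0.2, 4.4, 0, 0, 0, 0],
    [0.5, -0.2, 4.4, 0, 0, 0, 0],
    [0.5, -0.2, 4.4, 0, 0, 0, 0],
    [0.5, -0.2, 4.4, 0, 0, 0, 0],
    [0.5, -0.2, 4.4, 0, 0, 0, 0],
    [0.5, -0.2, 4.3, 0, 0, 0, 0],
    [0.5, 0, 0, 0, 0, 0, 0]
  ]
}}

```text
clock: 12.1
position: [590.5, -266.9, 272.8]
ee_rot: [0.999, 0.037, -0.003, -0.0]
contact_force: [-0.6, 0.6, -0.8]
gripper_width: 42.8
```

>>> {"fn": "servo_tool", "kwargs": {
  "rows": [
    [0.5, 0, 0, 0, 0, 0, 7.3],
    [0.5, 0, 0, 0, 0, 0, 7.3],
    [0.5, 0, 0, 0, 0, 0, 7.3],
    [0.5, 0, 0, 0, 0, 0, 7.3],
    [0.5, 0, 0, 0, 0, 0, 7.3],
    [0.5, 0, 0, 0, 0, 0, 7.3],
    [0.5, 0, 0, 0, 0, 0, 0]
  ]
}}

```text
clock: 12.8
position: [591.3, -261.8, 274.3]
ee_rot: [0.942, -0.335, -0.002, -0.0]
contact_force: [-0.2, 0.7, -0.6]
gripper_width: 42.7
```

>>> {"fn": "servo_tool", "kwargs": {
  "rows": [
    [0.5, 0, 0, 0, 0, -7, 0],
    [0.5, 0, 0, 0, 0, -7, 0],
    [0.5, 0, 0, 0, 0, -7, 0],
    [0.5, 0, 0, 0, 0, -7, 0],
    [0.5, 0, 0, 0, 0, -6.4, 0],
    [0.5, 0, 0, 0, 0, 0, 0],
    [0.5, 0, 0, 0, 0, 0, 0]
  ]
}}

```text
clock: 13.5
position: [591.9, -262.6, 274.3]
ee_rot: [0.9, -0.32, -0.279, -0.099]
contact_force: [-0.5, 0.5, 0.4]
gripper_width: 42.8
```

```bash
cat >> h.py <<'E'
def togo(s,target,axis=None,yaw=None):
    """shift in tool axes (cm) and tool-frame rotvec (deg) to a target TCP; z along -axis, x near yaw"""
    Rt=R.from_quat(s["ee_rot"]);sh=Rt.inv().apply(np.asarray(target)-s["position"])/10
    z=-np.asarray(axis,float);z/=np.linalg.norm(z);x=np.array([np.cos(yaw),np.sin(yaw),0]);x-=z*(x@z);x/=np.linalg.norm(x)
    G=R.from_matrix(np.column_stack([x,np.cross(z,x),z]))
    print("shift cm",sh.round(2),"rot deg",np.rad2deg((Rt.inv()*G).as_rotvec()).round(1),"pos",s["position"].round(1))
A=np.array([.439,-.355,.8253]);YAW=-.68
TIP={"large":np.array([570,-244,105.6]),"small":np.array([521.4,-301.6,104.6]),"medium":np.array([473.6,-361,104.2])}
E
python3 - <<'E'
from h import *
from bench import *
W=get_image("wrist");S=get_image("scene");s=read_state()
print(s["joints"].round(2));togo(s,TIP["large"]+52*A,A,YAW)
for k in TIP: print(k,proj(W,TIP[k]).round(0),proj(W,TIP[k]-60*A).round(0))
cv2.imwrite("pics/w2.png",np.hstack([cv2.resize(W["image"][:,:,::-1],(400,300)),cv2.resize(S["image"][140:290,230:430,::-1],(400,300),interpolation=cv2.INTER_CUBIC)]))
pickle.dump((W,S),open("pics/w2.pkl","wb"))
E
```

```text
[-0.28  0.72  0.64 -0.25 -2.04  1.11]
shift cm [ 7.33 -0.05 10.57] rot deg [-0.1 -0.1 -0.1] pos [ 591.6 -262.2  277.2]
large [272. 102.] [272. 102.]
small [374. 103.] [356. 102.]
medium [477. 103.] [442. 102.]
```

View pics/w2.png

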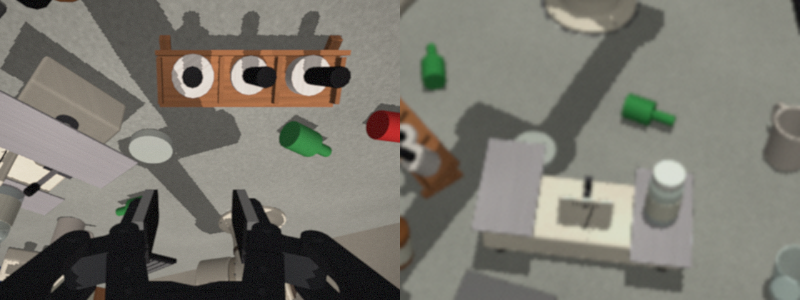

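The wrist view (400x300) shows the large stem end at (193,75), which is within 3 px of the prediction in the full image. The scene half shows the jar upright on the lowered left pan. I'll approach along the weight's axis.

>>> {"fn": "servo_tool", "kwargs": {
  "rows": [
    [0.5, 2.3, 0, 2.2, 0, 0, 0],
    [0.5, 2.5, 0, 3, 0, 0, 0],
    [0.5, 2.5, 0, 3, 0, 0, 0],
    [0.5, 0, 0, 2.4, 0, 0, 0],
    [0.5, 0, 0, 2, 0, 0, 0],
    [0.5, 0, 0, 2, 0, 0, 0],
    [0.5, 0, 0, 0, 0, 0, 0]
  ]
}}

```text
clock: 14.3
position: [572.8, -246.9, 114.7]
ee_rot: [0.9, -0.32, -0.28, -0.099]
contact_force: [-0.1, -0.4, 0.4]
gripper_width: 42.6
```

```bash
python3 - <<'E'
from h import *
from bench import *
W=get_image("wrist");s=read_state();print(s["contact_force"].round(1));togo(s,TIP["large"]-28*A,A,YAW)
v=W["image"].max(2);print(proj(W,TIP["large"]))
cv2.imwrite("pics/w3.png",W["image"][:,:,::-1])
E
```

```text
[0.8 0.2 1.6]
shift cm [ 0.12 -0.04  3.97] rot deg [-0.1 -0.  -0.1] pos [ 574.1 -247.9  116. ]
[271.78768392 280.72096078]
```

View pics/w3.png

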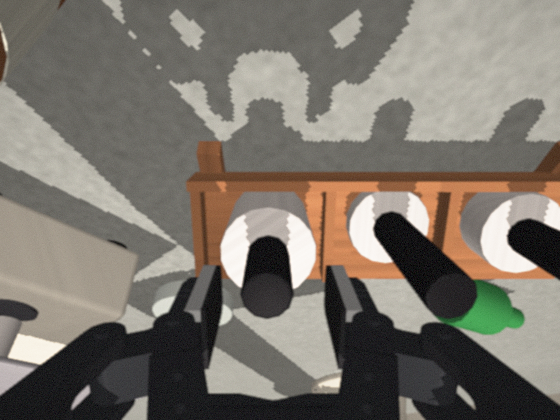

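Stem end seen at (268,293) between the fingers, against a predicted (272,281); I'll convert the difference to a tool shift.

```bash
python3 - <<'E'
from h import *
from bench import *
W=get_image("wrist");s=read_state();o,r=ray(W,268,293)
t=TIP["large"];p=o+r*((t-o)@A)/(r@A);print(p,R.from_quat(s["ee_rot"]).inv().apply(p-t).round(1));togo(s,p-28*A,A,YAW)
E
```

```text
[ 567.05935337 -239.55206685  109.07747502] [-6.2 -1.6 -0. ]
shift cm [-0.56 -0.2   4.09] rot deg [-0.1 -0.2 -0.1] pos [ 575.  -248.6  116.6]
```

>>> {"fn": "servo_tool", "kwargs": {
  "rows": [
    [0.5, -0.35, -0.15, 1, 0, 0, 0],
    [0.5, 0, 0, 1.5, 0, 0, 0],
    [0.5, 0, 0, 1, 0, 0, 0],
    [0.5, 0, 0, 0.3, 0, 0, 0],
    [0.5, 0, 0, 0, 0, 0, 0]
  ]
}}

```text
clock: 14.9
position: [556.9, -232.2, 85.7]
ee_rot: [0.9, -0.32, -0.278, -0.099]
contact_force: [0.2, 0.3, 0.9]
gripper_width: 42.7
```

>>> {"fn": "servo_tool", "kwargs": {
  "rows": [
    [0, 0, 0, 0, 0, 0, 0],
    [0, 0, 0, 0, 0, 0, 0],
    [0, 0, 0, 0, 0, 0, 0],
    [0, 0, 0, 0, 0, 0, 0],
    [0, 0, 0, 0, 0, 0, 0]
  ]
}}

```text
clock: 15.4
position: [557.7, -232.3, 86.0]
ee_rot: [0.9, -0.32, -0.277, -0.099]
contact_force: [3.5, 0.5, 4.4]
gripper_width: 20.7
```

>>> {"fn": "servo_tool", "kwargs": {
  "rows": [
    [0, 0, 0, -1, 0, 0, 0],
    [0, 0, 0, -2, 0, 0, 0],
    [0, 0, 0, -3, 0, 0, 0],
    [0, 0, 0, -3, 0, 0, 0],
    [0, 0, 0, -2, 0, 0, 0],
    [0, 0, 0, -1, 0, 6, 0],
    [0, 0, 0, -1, 0, 6, 0],
    [0, 0, 0, -1, 0, 6, 0],
    [0, 0, 0, -1, 0, 6, 0],
    [0, 0, 0, -1, 0, 6, 0],
    [0, 0, 0, 0, 0, 4.4, 0],
    [0, 0, 0, 0, 0, 0, 0]
  ]
}}

```text
clock: 16.6
position: [616.7, -282.1, 221.6]
ee_rot: [0.942, -0.335, -0.002, 0.0]
contact_force: [-0.3, -0.5, -3.5]
gripper_width: 20.2
```

```bash
python3 - <<'E'
from h import *
from bench import *
s=read_state();togo(s,[641.3,-33.9,205],[0,0,1],YAW);print(s["contact_force"],s["gripper_width"])
E
```

```text
shift cm [-13.76 -20.8    1.68] rot deg [ 0.1  0.2 -0.2] pos [ 616.7 -282.1  221.6]
[-0.28860141 -0.54637316 -3.49907668] 20.230594589369186
```

>>> {"fn": "servo_tool", "kwargs": {
  "rows": [
    [0, -1, -1.5, 0, 0, 0, 0],
    [0, -1.8, -2.7, 0, 0, 0, 0],
    [0, -2.3, -3.4, 0, 0, 0, 0],
    [0, -2.3, -3.4, 0, 0, 0, 0],
    [0, -2.3, -3.4, 0, 0, 0, 0],
    [0, -1.9, -2.9, 0, 0, 0, 0],
    [0, -1.4, -2.2, 0, 0, 0, 0],
    [0, -0.8, -1.3, 0, 0, 0, 0],
    [0, 0, 0, 1, 0, 0, 0],
    [0, 0, 0, 1, 0, 0, 0],
    [0, 0, 0, 0, 0, 0, 0],
    [0, 0, 0, 0, 0, 0, 0]
  ]
}}

```text
clock: 17.8
position: [643.6, -36.1, 200.8]
ee_rot: [0.942, -0.336, -0.001, 0.001]
contact_force: [0.0, 0.0, -2.3]
gripper_width: 20.9
```

>>> {"fn": "servo_tool", "kwargs": {
  "rows": [
    [0, 0, 0, 0.6, 0, 0, 0],
    [0, 0, 0, 0.4, 0, 0, 0],
    [0, 0, 0, 0.4, 0, 0, 0],
    [0, 0, 0, 0.3, 0, 0, 0],
    [0, 0, 0, 0, 0, 0, 0]
  ]
}}

```text
clock: 18.3
position: [643.8, -35.0, 184.6]
ee_rot: [0.942, -0.335, -0.0, 0.0]
contact_force: [-0.9, -0.1, -0.3]
gripper_width: 20.8
```

>>> {"fn": "servo_tool", "kwargs": {
  "rows": [
    [0.3, 0, 0, 0, 0, 0, 0],
    [0.4, 0, 0, 0, 0, 0, 0],
    [0.5, 0, 0, 0, 0, 0, 0],
    [0.5, 0, 0, 0, 0, 0, 0],
    [0.5, 0, 0, -1, 0, 0, 0],
    [0.5, 0, 0, -2, 0, 0, 0],
    [0.5, 0, 0, -3, 0, 0, 0],
    [0.5, 0, 0, -4, 0, 0, 0],
    [0.5, 0, 0, 0, 0, 0, 0]
  ]
}}

```text
clock: 19.2
position: [646.9, -35.2, 292.9]
ee_rot: [0.942, -0.335, 0.007, -0.002]
contact_force: [1.0, 0.0, 0.9]
gripper_width: 42.7
```

>>> {"fn": "servo_tool", "kwargs": {
  "rows": [
    [0.5, 2, 3, 0, 0, 0, 0],
    [0.5, 2.5, 4, 0, 0, 0, 0],
    [0.5, 2.5, 4, 0, 0, 0, 0],
    [0.5, 2.5, 4, 0, 0, 0, 0],
    [0.5, 2, 4, 0, 0, 0, 0],
    [0.5, 0, 3, 0, 0, 0, 0],
    [0.5, 0, 0, 0, 0, 0, 0],
    [0.5, 0, 0, 0, 0, 0, 0],
    [0.5, 0, 0, 0, 0, 0, 0]
  ]
}}

```text
clock: 20.1
position: [594.5, -277.3, 285.1]
ee_rot: [0.942, -0.335, 0.0, -0.0]
contact_force: [0.5, -0.1, -0.1]
gripper_width: 42.5
```

```bash
python3 - <<'E'
from h import *
from bench import *
T=get_image("top");S=get_image("scene");s=read_state();print(s["position"])
pickle.dump((T,S),open("pics/b1.pkl","wb"))
c=np.array([585.5,91.2]);x=np.array([.9964,.085]);y=np.array([-.085,.9964])
w=lambda a,b,z:[*(c+a*x+b*y),z]
# predicted pan edges (front corners) in scene for heights
for z in (98,104,110): print(z,[ (proj(S,w(95,-130+d,z)).round(1).tolist()) for d in(-50,50)],[ (proj(S,w(95,130+d,196-z)).round(1).tolist()) for d in(-50,50)])
a=cv2.resize(S["image"][200:290,260:385,::-1],(800,576),interpolation=cv2.INTER_CUBIC);cv2.imwrite("pics/b1.png",a)
E
```

```text
[ 594.63828407 -276.91870135  284.87033274]
98 [[264.9, 255.5], [295.0, 259.2]] [[344.2, 265.4], [375.6, 269.3]]
104 [[264.8, 254.5], [295.1, 258.3]] [[344.1, 266.3], [375.3, 270.2]]
110 [[264.7, 253.5], [295.1, 257.3]] [[343.9, 267.3], [375.0, 271.2]]
```

View pics/b1.png

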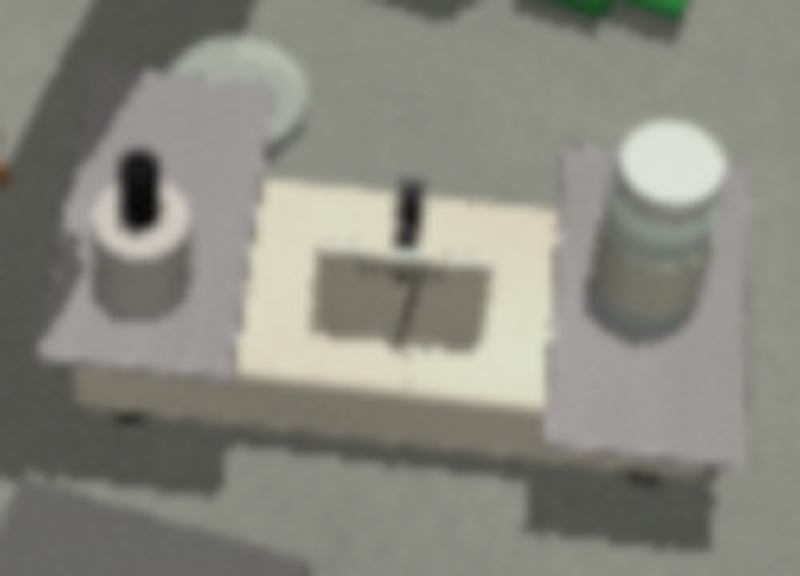

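The pan edges in the crop (right pan about (40,355)/(232,377), left about (547,440)/(738,463)) put the right pan roughly 10 mm high. That makes the jar about 430 g, in line with the lift force, so 300+150 is the choice. Next I'll fetch the medium weight.

>>> {"fn": "servo_tool", "kwargs": {
  "rows": [
    [0.5, 0, 0, 0, 0, -7, 0],
    [0.5, 0, 0, 0, 0, -7, 0],
    [0.5, 0, 0, 0, 0, -7, 0],
    [0.5, 0, 0, 0, 0, -7, 0],
    [0.5, 0, 0, 0, 0, -6.4, 0],
    [0.5, 0, 0, 0, 0, 0, 0]
  ]
}}

```text
clock: 20.8
position: [595.5, -277.9, 279.3]
ee_rot: [0.899, -0.32, -0.282, -0.1]
contact_force: [0.9, 0.6, -1.1]
gripper_width: 43.0
```

```bash
python3 - <<'E'
from h import *
from bench import *
s=read_state();togo(s,TIP["medium"]+52*A,A,YAW)
E
```

```text
shift cm [ 6.53 14.12 11.58] rot deg [-0.1  0.5 -0.2] pos [ 595.5 -277.9  279.3]
```

>>> {"fn": "servo_tool", "kwargs": {
  "rows": [
    [0.5, 1, 2.5, 0, 0, 0, 0],
    [0.5, 1.5, 3.5, 0, 0, 0, 0],
    [0.5, 1.5, 3.5, 1, 0, 0, 0],
    [0.5, 1.2, 2.6, 2, 0, 0, 0],
    [0.5, 1, 2, 3, 0, 0, 0],
    [0.5, 0, 0, 3, 0, 0, 0],
    [0.5, 0, 0, 2.5, 0, 0, 0],
    [0.5, 0, 0, 0, 0, 0, 0],
    [0.5, 0, 0, 0, 0, 0, 0]
  ]
}}

```text
clock: 21.7
position: [494.9, -378.4, 156.4]
ee_rot: [0.901, -0.32, -0.277, -0.098]
contact_force: [0.8, 0.0, 0.2]
gripper_width: 42.7
```

```bash
python3 - <<'E'
from h import *
from bench import *
W=get_image("wrist");s=read_state();togo(s,TIP["medium"]-28*A,A,YAW);print(s["contact_force"].round(1),proj(W,TIP["medium"]))
v=W["image"].max(2);pickle.dump(W,open("pics/w4.pkl","wb"))
cv2.imwrite("pics/w4.png",W["image"][:,:,::-1])
E
```

```text
shift cm [ 0.6  -0.    8.73] rot deg [-0.1 -0.2 -0.1] pos [ 495.4 -378.8  156.8]
[-0.2 -0.9  0.5] [272.55471647 230.50214606]
```

View pics/w4.png

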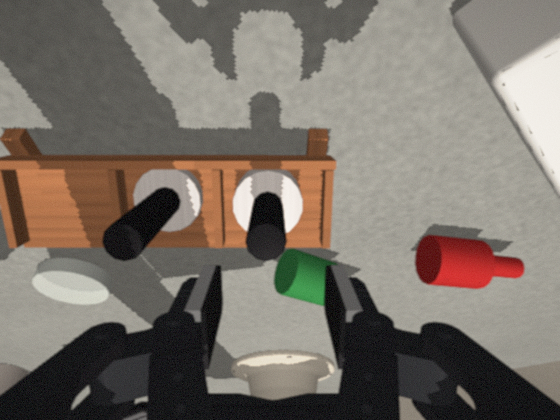

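The medium stem end is at (266,241) against a predicted (272,230), so I need about the same small correction as before.

>>> {"fn": "servo_tool", "kwargs": {
  "rows": [
    [0.5, 0.2, -0.2, 2, 0, 0, 0],
    [0.5, 0, 0, 3, 0, 0, 0],
    [0.5, 0, 0, 2, 0, 0, 0],
    [0.5, 0, 0, 1.5, 0, 0, 0],
    [0.5, 0, 0, 0, 0, 0, 0],
    [0, 0, 0, 0, 0, 0, 0],
    [0, 0, 0, 0, 0, 0, 0],
    [0, 0, 0, 0, 0, 0, 0],
    [0, 0, 0, 0, 0, 0, 0]
  ]
}}

```text
clock: 22.65
position: [461.1, -348.6, 84.9]
ee_rot: [0.901, -0.32, -0.276, -0.099]
contact_force: [3.8, 0.2, 4.2]
gripper_width: 20.6
```

>>> {"fn": "servo_tool", "kwargs": {
  "rows": [
    [0, 0, 0, -1, 0, 0, 0],
    [0, 0, 0, -2, 0, 0, 0],
    [0, 0, 0, -3, 0, 0, 0],
    [0, 0, 0, -3, 0, 0, 0],
    [0, 0, 0, -2, 0, 0, 0],
    [0, 0, 0, -2, 0, 6, 0],
    [0, 0, 0, -2, 0, 6, 0],
    [0, 0, 0, -1, 0, 6, 0],
    [0, 0, 0, -1, 0, 6, 0],
    [0, 0, 0, -1, 0, 6, 0],
    [0, 0, 0, 0, 0, 4.4, 0],
    [0, 0, 0, 0, 0, 0, 0]
  ]
}}

```text
clock: 23.85
position: [528.4, -404.4, 238.3]
ee_rot: [0.942, -0.335, -0.0, -0.0]
contact_force: [0.3, -1.0, -1.4]
gripper_width: 20.5
```

```bash
python3 - <<'E'
from h import *
from bench import *
s=read_state();togo(s,[551.7,-41.5,220],[0,0,1],YAW);print(s["contact_force"],s["gripper_width"])
E
```

```text
shift cm [-21.13 -29.59   1.85] rot deg [-0.   0.  -0.2] pos [ 528.4 -404.4  238.3]
[ 0.31470926 -1.00293372 -1.43897712] 20.549134072690105
```

>>> {"fn": "servo_tool", "kwargs": {
  "rows": [
    [0, -1.2, -1.7, 0, 0, 0, 0],
    [0, -2.1, -2.9, 0, 0, 0, 0],
    [0, -2.5, -3.5, 0, 0, 0, 0],
    [0, -2.5, -3.5, 0, 0, 0, 0],
    [0, -2.5, -3.5, 0, 0, 0, 0],
    [0, -2.5, -3.5, 0, 0, 0, 0],
    [0, -2.5, -3.5, 0, 0, 0, 0],
    [0, -2.4, -3.4, 0, 0, 0, 0],
    [0, -1.8, -2.5, 0, 0, 0, 0],
    [0, -1.1, -1.6, 0, 0, 0, 0],
    [0, 0, 0, 0, 0, 0, 0],
    [0, 0, 0, 0, 0, 0, 0]
  ]
}}

```text
clock: 25.05
position: [554.0, -42.7, 236.5]
ee_rot: [0.942, -0.335, -0.001, 0.001]
contact_force: [-0.0, -0.6, -1.9]
gripper_width: 20.7
```

>>> {"fn": "servo_tool", "kwargs": {
  "rows": [
    [0, 0, 0, 1.5, 0, 0, 0],
    [0, 0, 0, 1.5, 0, 0, 0],
    [0, 0, 0, 1, 0, 0, 0],
    [0, 0, 0, 0.5, 0, 0, 0],
    [0, 0, 0, 0.5, 0, 0, 0],
    [0, 0, 0, 0.5, 0, 0, 0],
    [0, 0, 0, 0, 0, 0, 0]
  ]
}}

```text
clock: 25.75
position: [553.7, -42.8, 181.6]
ee_rot: [0.942, -0.336, -0.0, 0.0]
contact_force: [-0.4, -1.0, -1.8]
gripper_width: 21.0
```

>>> {"fn": "servo_tool", "kwargs": {
  "rows": [
    [0, 0, 0, 0.3, 0, 0, 0],
    [0, 0, 0, 0.3, 0, 0, 0],
    [0, 0, 0, 0.3, 0, 0, 0],
    [0, 0, 0, 0, 0, 0, 0],
    [0, 0, 0, 0, 0, 0, 0]
  ]
}}

```text
clock: 26.25
position: [553.8, -42.7, 173.0]
ee_rot: [0.942, -0.335, -0.0, 0.0]
contact_force: [-1.3, 1.0, -0.9]
gripper_width: 20.9
```

>>> {"fn": "servo_tool", "kwargs": {
  "rows": [
    [0, 0, 0, 0.2, 0, 0, 0],
    [0, 0, 0, 0.1, 0, 0, 0],
    [0, 0, 0, 0, 0, 0, 0],
    [0.3, 0, 0, 0, 0, 0, 0],
    [0.4, 0, 0, 0, 0, 0, 0],
    [0.5, 0, 0, 0, 0, 0, 0],
    [0.5, 0, 0, 0, 0, 0, 0],
    [0.5, 0, 0, -1, 0, 0, 0],
    [0.5, 0, 0, -2, 0, 0, 0],
    [0.5, 0, 0, -3, 0, 0, 0],
    [0.5, 0, 0, -4, 0, 0, 0],
    [0.5, 0, 0, -2, 0, 0, 0]
  ]
}}

```text
clock: 27.45
position: [555.2, -42.9, 294.8]
ee_rot: [0.942, -0.335, 0.003, -0.001]
contact_force: [-0.5, 0.7, -0.2]
gripper_width: 42.5
```

>>> {"fn": "servo_tool", "kwargs": {
  "rows": [
    [0.5, -2, 3, 0, 0, 0, 0],
    [0.5, -2.5, 3, 0, 0, 0, 0],
    [0.5, -2.5, 3, 0, 0, 0, 0],
    [0.5, -2.5, 3, 0, 0, 0, 0],
    [0.5, 0, 3, 0, 0, 0, 0],
    [0.5, 0, 0, 0, 0, 0, 0],
    [0.5, 0, 0, 0, 0, 0, 0],
    [0.5, 0, 0, 0, 0, 0, 0],
    [0.5, 0, 0, 0, 0, 0, 0],
    [0.5, 0, 0, 0, 0, 0, 0]
  ]
}}

```text
clock: 28.45
position: [386.0, -98.6, 289.9]
ee_rot: [0.942, -0.335, -0.0, 0.0]
contact_force: [0.7, 0.4, 0.4]
gripper_width: 42.7
```

```bash
python3 - <<'E'
from h import *
from bench import *
T=get_image("top");S=get_image("scene");s=read_state();print(s["position"])
pickle.dump((T,S),open("pics/b2.pkl","wb"))
a=cv2.resize(S["image"][200:290,260:385,::-1],(800,576),interpolation=cv2.INTER_CUBIC);cv2.imwrite("pics/b2.png",a)
E
```

```text
[385.84115201 -98.65778292 289.81320887]
```

View pics/b2.png

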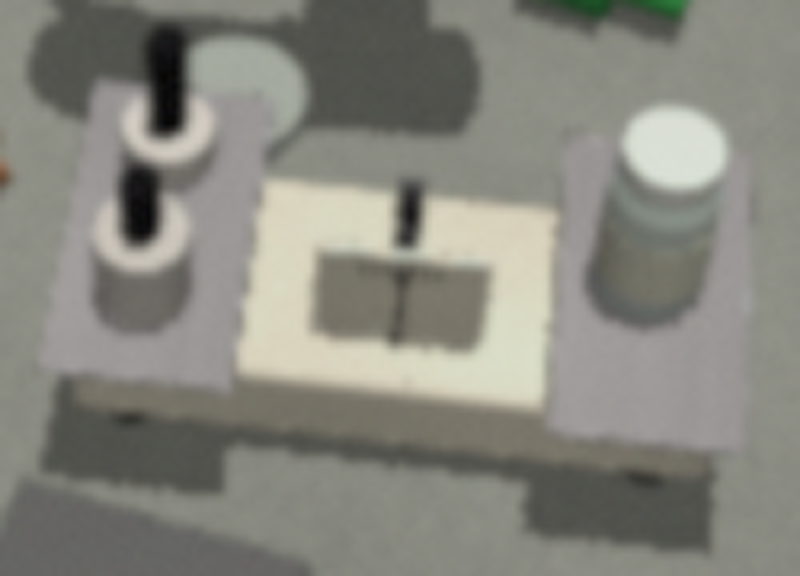

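The pans look near level: the weights stand at (168,120) and (140,250), and the jar is on the other pan. My edge estimate puts the right pan about 2 mm below level. To confirm, I'll look at the scale's far face with the wrist camera.

```bash
python3 - <<'E'
from h import *
from bench import *
W=get_image("wrist");s=read_state();Rt=R.from_quat(s["ee_rot"])
t=Rt.inv().apply(W["extrinsics"][:3,3]-s["position"]);look=Rt.inv().apply(-W["extrinsics"][:3,2])
print("cam in tool",t.round(0),"look",look.round(2),"f",W["mtx"][0,0])
c=np.array([585.5,91.2,0]);x=np.array([.9964,.085,0]);P=c+33*x+[0,0,125]
for th in(.35,.5,.6):
    yw=.085;X=x;Z=np.array([0,0,-1.]);Yv=np.cross(Z,X)
    M=R.from_matrix(np.column_stack([X,Yv,Z]))*R.from_rotvec([0,-th,0])
    for dist in(200,250):
        cam=P-dist*M.apply(look);print(th,dist,"cam",cam.round(0),"TCP",(cam-M.apply(t)).round(0),"viewdir",M.apply(look).round(2))
E
```

```text
cam in tool [  75.   -0. -131.] look [-0.29  0.    0.96] f 374.36346661068734
0.35 200 cam [738. 104. 285.] TCP [624.  94. 187.] viewdir [-0.6  -0.05 -0.8 ]
0.35 250 cam [768. 107. 325.] TCP [654.  97. 227.] viewdir [-0.6  -0.05 -0.8 ]
0.5 200 cam [761. 106. 265.] TCP [633.  95. 185.] viewdir [-0.71 -0.06 -0.7 ]
0.5 250 cam [796. 109. 300.] TCP [668.  98. 220.] viewdir [-0.71 -0.06 -0.7 ]
0.6 200 cam [774. 107. 250.] TCP [639.  96. 184.] viewdir [-0.78 -0.07 -0.62]
0.6 250 cam [813. 111. 281.] TCP [678.  99. 215.] viewdir [-0.78 -0.07 -0.62]
```

>>> {"fn": "servo_tool", "kwargs": {
  "rows": [
    [0.5, 1.2, -3.4, 0, 0, 0, 0],
    [0.5, 1.2, -3.8, 0, 0, 0, 0],
    [0.5, 1.3, -3.9, 0, 0, 0, 0],
    [0.5, 1.3, -3.9, 0, 0, 0, 0],
    [0.5, 1.3, -3.9, 0, 0, 0, 0],
    [0.5, 1.3, -3.9, 0, 0, 0, 0],
    [0.5, 1.3, -3.9, 0, 0, 0, 0],
    [0.5, 1.3, -3.9, 0, 0, 0, 0],
    [0.5, 1.1, -3.8, 0, 0, 0, 0]
  ]
}}

```text
clock: 29.5
position: [692.0, 97.3, 289.3]
ee_rot: [0.942, -0.335, -0.0, 0.0]
contact_force: [0.0, 0.1, -0.0]
gripper_width: 42.7
```

>>> {"fn": "servo_tool", "kwargs": {
  "rows": [
    [0.5, 0, 0, 0, 0, 0, -7.3],
    [0.5, 0, 0, 0, 0, 0, -7.3],
    [0.5, 0, 0, 0, 0, 0, -7.3],
    [0.5, 0, 0, 0, 0, 0, -7.3],
    [0.5, 0, 0, 0, 0, 0, -7.3],
    [0.5, 0, 0, 0, 0, 0, -7.3],
    [0.5, 0, 0, 0, 0, -7, 0],
    [0.5, 0, 0, 0, 0, -7, 0],
    [0.5, 0, 0, 0, 0, -7, 0],
    [0.5, 0, 0, 0, 0, -7.6, 0],
    [0.5, 0, 0, 0, 0, 0, 0]
  ]
}}

```text
clock: 30.6
position: [692.3, 96.9, 281.1]
ee_rot: [0.967, 0.038, -0.253, 0.01]
contact_force: [0.2, 1.0, -2.6]
gripper_width: 42.6
```

```bash
python3 - <<'E'
from h import *
from bench import *
W=get_image("wrist");s=read_state();print(s["joints"].round(2),proj(W,[618,94,135]));togo(s,[690,98,245],[.477,.04,.878],.085)
E
```

```text
[ 0.32  0.79  0.78 -0.13 -2.05  1.3 ] [268.74508439 186.35628249]
shift cm [ 1.74 -0.15  3.47] rot deg [-0.1  0.4 -0.3] pos [691.7  96.7 283.8]
```

```bash
python3 - <<'E'
from h import *
from bench import *
W=get_image("wrist");pickle.dump(W,open("pics/w5.pkl","wb"));im=W["image"][:,:,::-1]
full=cv2.resize(im,(400,300));c=cv2.resize(im[120:220,205:335],(400,308),interpolation=cv2.INTER_CUBIC)
o=np.zeros((308,800,3),np.uint8);o[:300,:400]=full;o[:,400:]=c;cv2.imwrite("pics/w5.png",o)
C=np.array([585.5,91.2]);x=np.array([.9964,.085]);y=np.array([-.085,.9964])
for b in(-130,130):
  for z in(94,98,102): print(b,z,[proj(W,[*(C+95*x+(b+d)*y),z]).round(0).tolist() for d in(-50,50)])
E
```

```text
-130 94 [[502.0, 87.0], [372.0, 88.0]]
-130 98 [[505.0, 90.0], [373.0, 90.0]]
-130 102 [[507.0, 92.0], [374.0, 93.0]]
130 94 [[164.0, 89.0], [34.0, 89.0]]
130 98 [[163.0, 91.0], [32.0, 92.0]]
130 102 [[162.0, 94.0], [29.0, 94.0]]
```

View pics/w5.png

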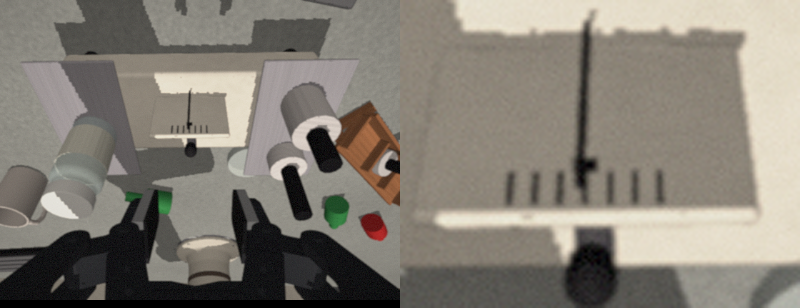

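The wrist view shows ticks at x = 510 to 660 (crop), with the centre tick at 585. The pointer tip is at about (580,185), against the black patch at about (588,165). I'll make one numeric check of this before handing in.

```bash
python3 - <<'E'
from h import *
W=pickle.load(open("pics/w5.pkl","rb"));g=W["image"].mean(2)
for v in(140,160,168,172,174,176,178,180,182,184,186): print(v,g[v,240:292].astype(int).tolist())
def edge(cols):
    o=[]
    for u in cols:
        p=cv2.GaussianBlur(g[:,u:u+1],(1,5),0).ravel();d=np.abs(np.diff(p[76:104]));o.append(76+d.argmax())
    return np.median(o),np.percentile(o,[10,90])
print("right",edge(range(385,495,5)),"left",edge(range(45,155,5)))
E
```

```text
140 [132, 126, 129, 127, 130, 130, 126, 127, 128, 129, 133, 129, 131, 129, 130, 123, 127, 126, 131, 131, 127, 134, 119, 93, 58, 42, 77, 116, 126, 129, 134, 129, 129, 128, 128, 130, 130, 131, 127, 130, 130, 133, 128, 132, 130, 126, 129, 128, 129, 128, 127, 131]
160 [135, 135, 135, 136, 134, 137, 133, 132, 135, 132, 133, 132, 134, 137, 130, 139, 132, 134, 137, 134, 134, 127, 98, 54, 34, 76, 114, 133, 132, 136, 134, 133, 133, 134, 130, 135, 130, 136, 132, 133, 128, 128, 133, 131, 133, 130, 131, 134, 129, 136, 130, 133]
168 [133, 134, 133, 134, 132, 135, 131, 135, 132, 136, 135, 132, 135, 137, 135, 136, 136, 135, 133, 132, 136, 118, 79, 41, 58, 105, 131, 132, 131, 132, 134, 132, 133, 134, 132, 134, 134, 134, 131, 130, 134, 134, 131, 131, 132, 135, 135, 130, 131, 130, 135, 133]
172 [137, 131, 136, 138, 136, 135, 137, 135, 133, 135, 132, 135, 134, 134, 132, 134, 130, 136, 132, 133, 113, 86, 42, 12, 12, 34, 31, 37, 61, 106, 128, 134, 132, 133, 129, 133, 131, 131, 133, 129, 129, 129, 132, 132, 132, 137, 132, 134, 136, 133, 131, 128]
174 [133, 131, 134, 134, 135, 133, 129, 136, 127, 134, 128,
[... 1091 characters left out ...]
, 119, 94, 70, 100, 129, 132, 133, 130, 120, 91, 69, 100, 124, 134, 131, 132, 124, 96, 70, 98, 119]
184 [68, 92, 119, 128, 135, 134, 124, 100, 64, 84, 115, 131, 134, 136, 125, 98, 70, 84, 111, 126, 130, 136, 126, 110, 78, 75, 111, 127, 135, 132, 134, 124, 95, 74, 105, 125, 135, 133, 135, 124, 93, 69, 99, 126, 131, 131, 130, 120, 92, 67, 84, 114]
186 [97, 112, 126, 133, 129, 131, 125, 112, 106, 110, 124, 129, 130, 133, 125, 114, 103, 108, 119, 131, 132, 133, 132, 123, 114, 107, 122, 129, 135, 130, 134, 134, 115, 112, 117, 127, 132, 134, 131, 132, 118, 113, 123, 132, 136, 137, 131, 131, 121, 115, 123, 127]
right (np.float64(84.0), array([83. , 84.9])) left (np.float64(76.5), array([76., 87.]))
```

The pointer tip is at column 263.6. The black patch spans about 260.5 to 268.5, with the centre tick at 264.6, so the pointer is inside the mark. Handing in.

```bash
python3 -c "
from bench import *
s=read_state();print(s['clock'],s['contact_force'].round(1));print(job_done())"
```

```text
30.7 [0.1 0.4 1.1]
the job is handed in; nothing more can be done
None
```

I handed the job in at 30.7 s on the clock, with the balance level. I pushed the arrest lever to its stop, stood the jar on the left pan, then put the 300 g and 150 g weights upright on the right pan. The 75 g weight stayed in the rack.

**Last checks**
- **Pointer:** the wrist view put the tip about 1 px from the centre tick and inside the black patch, roughly 0.01 rad off level. The jar and both weights were upright, and nothing was touching the gripper.
- **Pan heights:** in the scene view the right pan looked about 2 mm low, or about -0.017 rad. That disagrees slightly with the pointer over which side is low, but both readings are well inside ±0.03.
- **Pan edge in the wrist view:** automatic edge detection failed on the shaded left pan, so I didn't use it.
- **Bystanders:** I didn't measure their positions afterwards. No collision force showed up at any point, and those visible in the last pictures looked unmoved.

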